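Turn the jar stand to the orange pointer

ROBOT

A 7-joint arm with a two-finger parallel gripper is mounted at the origin on the work surface. World frame = base frame: x ahead of the robot, y to its left, z up, the work surface at z = 0. Lengths are in m, angles in rad, forces in N, time in s.
With the tool pointing down it reaches from about 0.4 to 0.85 m from the base axis. Payload 10.4 kg.
Tool frame: the origin (TCP) lies midway between the tips of the shut fingers; the grasp point (between the pads) lies 19 mm behind it; z points along the fingers, y is the line along which they close (so a half turn about z gives the same grasp; the last joint's range is limited). The gripper opens to 87 mm and grips with 3 to 60 N. Pads are 19 mm wide; open, the fingers measure 117 mm over their backs; the gripper's body (75 mm by 190 mm) begins 51 mm behind the grasp point.
Start: joints at [1.166, 0.332, -0.065, 1.46, 0.022, 1.35, -0.088], TCP at [0.233, -0.58, 0.223] pointing down, gripper open.
Joint ranges: [-2.6, 2.6], [-0.5, 2.12], [-1.47, 1.34], [0.16, 2.42], [-1.27, 4.41], [0.06, 2.06], [-2.6, 2.6]. Speed limits (rad/s): [2.22, 2.22, 2.79, 2.79, 3.14, 3.14, 3.14].

INTERFACE

Orientations are given as a unit quaternion [x, y, z, w].
In Python, from bench import sensors, eyes, order gives the robot as it stands.
- The arm moves only by the tool arm_command, never from a script. Its argument "steps" is a list of rows, each an object with "rot": the turn, a rotation vector about the world's x, y, z in degrees, a list of three; "slide": the shift along the world's x, y, z in m, a list of three; "grip": the opening, from 0 (shut) to 1 (fully open). A call has exactly 8 rows; each row shifts and turns the commanded pose from where the row before left it; what a row does not reach is not made up. A row lasts 1/8 s, in which the tool goes at most 62.5 mm and 10.7 degrees, less where a joint would pass 70% of its speed; a pose out of reach is approached as far as the arm can. A call with a gripper value outside its range is refused whole. The fingers move at their own pace and stop on an object; "newtons" is the grip in N (left out, the last holds). Time passes only in rows, so rows that do not move let the fingers close, or fill a call up. It gives the time, the measured TCP pose, the force, the opening and the grip force at its end, in the units of the state.
- sensors.read_state(): the state, without advancing time (a new reading comes with each control period).
- eyes.camera(name): name is "scene" or "top"; returns a dict with "pixels" (400x640x3 uint8, red, green, blue), "intrinsics" (3x3 intrinsics, pixels), "k1" (the pictures are not rectified: a ray, as slopes to the right and down, at radius r is drawn at 1 + k1 r^2 times it, then the intrinsics apply), "pose" (4x4, takes a point from camera to world coordinates). Camera axes: x right, y down, z forward; pixel columns grow to the right and rows downward; lengths in m; the calibration is good to about 2 mm. A picture is of the moment at which its call begins. There is no depth.
- order.close_job(): hands the job in; it is judged then, once.
Trained networks look in a picture, given as the dict that the camera call returned (one of the last four; its "shot" number tells which), for a name from the list of things; names that differ only in an ending like _2 or _b are one class to them, and where a whole thing is asked for, a point or a joint stands for the part that bears it (a point fixed in the world has none). Each returns a list of dicts, best first, with "conf" (0 to 1); they miss things now and then, are a little off and sometimes report something else, mostly with a low value. They report only what shows in the picture. A call takes as long as a camera call. They do not tell look-alikes from the thing itself.
- eyes.look_for(name, picture): "bbox" ([left, top, right, bottom] in pixels, round what is visible of it).
The state is a dict: "time": time; "joint_positions": joint angles; "joint_vel": joint speeds; "joint_torque": joint torques, N m; "ee_pos": TCP position; "eef_rot": TCP orientation; "ft_force": force on the tool from outside, world axes, zero at the start; "torque": the same for the moment, N m; "width": finger opening in m; "grip_force": force on a finger pad.
Only numpy, scipy, OpenCV 4.12 (cv2) and the standard library are available. Lean on these libraries where they do the work, as an engineer would, in place of code of your own. Each camera call takes 0.05 s, during which the arm holds its last target. There are 200 camera calls.

TASK

Turn the revolving jar stand, either way, by gently pushing its spokes with a fingertip, until the jar with the red lid stands squarely in line with the orange pointer on the bench, on the pointer's side of the wheel, and leave it there. Do not grip or force the spokes, do not touch the jars (they must all stay standing in their places on the wheel), and leave the things lying round the stand where they are.

Things in the scene. Friction and masses are not known exactly. Their poses are not given: they have to be found in the camera images.
- wheel: grey turntable of the jar stand, 176 mm in diameter, flat top 28 mm above the bench, with four spokes; jars stand loose on it. Origin: on its upright turning axis, 10 mm above the bench; z up, its yaw is how far it has turned. Turns either way without a stop, with steady drag: about 2 N on a spoke 120 mm from the axis moves it, and it stays where it is left.
- knob0 (a point): centre of the black ball (20 mm) ending the spoke at 45 degrees from the wheel's x axis, 150 mm from the turning axis, 34 mm above the bench; turns with the wheel. The spoke is a level round steel rod, 12 mm thick, pointing straight out from the axis, bare from 88 to 140 mm from it, its centre line 34 mm above the bench
- knob1 (a point): centre of the black ball (20 mm) ending the spoke at 135 degrees from the wheel's x axis, 150 mm from the turning axis, 34 mm above the bench; turns with the wheel. The spoke is a level round steel rod, 12 mm thick, pointing straight out from the axis, bare from 88 to 140 mm from it, its centre line 34 mm above the bench
- knob2 (a point): centre of the black ball (20 mm) ending the spoke at 225 degrees from the wheel's x axis, 150 mm from the turning axis, 34 mm above the bench; turns with the wheel. The spoke is a level round steel rod, 12 mm thick, pointing straight out from the axis, bare from 88 to 140 mm from it, its centre line 34 mm above the bench
- knob3 (a point): centre of the black ball (20 mm) ending the spoke at 315 degrees from the wheel's x axis, 150 mm from the turning axis, 34 mm above the bench; turns with the wheel. The spoke is a level round steel rod, 12 mm thick, pointing straight out from the axis, bare from 88 to 140 mm from it, its centre line 34 mm above the bench
- jar_red: jar with the RED lid, the one wanted: 40 mm across, 50 mm tall, glass body; stands loose on the wheel 58 mm from its axis, in line with a spoke (any of the four), its top 78 mm above the bench. Origin: centre of its underside
- jar_blue: the same jar with a BLUE lid, in line with another spoke. Origin: centre of its underside
- jar_green: the same jar with a GREEN lid, in line with another spoke. Origin: centre of its underside
- jar_white: the same jar with a WHITE lid, in line with another spoke. Origin: centre of its underside
- marker: orange pointer fixed to the bench outside the sweep of the spokes, 10 mm tall, 34 mm wide. Its ORIGIN lies on the wheel's turning axis at bench height, and its x axis (level) runs from there outward through the middle of the orange piece, which spans 165 to 227 mm from the axis; a flat dark strip (12 mm wide, 3 mm tall) joins it to the foot of the stand; z up
- key: loose brass key, 70 mm long, 4 mm thick, lying flat beside the stand. Origin: middle of its underside
- padlock: loose brass padlock lying flat, body 50 x 45 x 22 mm, steel shackle. Origin: underside of its body's centre
- screwdriver: loose red-handled screwdriver, 190 mm long, lying on the bench. Origin: on its underside
- cup: empty blue cup, 72 mm across, 80 mm tall, standing on the bench. Origin: centre of its underside
Mind the look-alikes: they are no part of the job. What is shaped like the jar_blue but black, purple or yellow is not meant.

How it is judged:
By the outcome, as a careful person would: the job done as asked, in the order asked, and still so for the second after the job is handed in, with the robot touching nothing.
It also fails if it takes over 48 s, if anything falls off the work surface, if the arm or the gripper's body presses on something with over 40 N, if the wrist force passes 120 N, or if a joint passes its speed limit or range.

## Working session

There is one attempt and no reset: what is moved stays moved. The work goes in short steps, Python scripts to look and compute and a tool call to move; the robot and the scene stay as the last step left them, time stands still between calls to the robot, and variables do not carry over. Pictures are saved under pics/ and viewed, at most 10 in all, crops included, and the job is handed in when it is done.

Besides the shell and the picture viewer there is one more tool, called after ">>>" in YAML: its name, and indented under it one key for each argument. arm_command: Moves the arm, as the interface text tells. Its arguments: {"type":"object","properties":{"steps":{"type":"array","items":{"type":"object","properties":{"rot":{"type":"array","items":{"type":"number"}},"slide":{"type":"array","items":{"type":"number"}},"grip":{"type":"number"}}}},"newtons":{"type":"number"}},"required":["steps"]}

```bash
mkdir -p pics
cat > h.py <<'E'
import numpy as np,cv2
from bench import sensors,eyes,order
def ray(c,uv):
    K=np.array(c["intrinsics"]);k=c["k1"]
    d=(np.atleast_2d(uv)-K[[0,1],[2,2]])/K[[0,1],[0,1]]
    s=d.copy()
    for _ in range(30): s=d/(1+k*(s**2).sum(1,keepdims=True))
    T=np.array(c["pose"]); return T[:3,3],np.c_[s,np.ones(len(s))]@T[:3,:3].T
def onz(c,uv,z):
    o,r=ray(c,uv); return (o+r*((z-o[2])/r[:,2])[:,None])[:,:2]
def snap(n,f):
    c=eyes.camera(n); cv2.imwrite('pics/'+f,np.array(c["pixels"])[:,:,::-1]); return c
E
python3 - <<'E'
from h import *
a=snap("top","t1.png"); b=snap("scene","s1.png")
for c,n in((a,'top'),(b,'scene')):
    print(n,np.round(c["pose"],3).tolist(),np.round(c["intrinsics"],1).tolist(),c["k1"])
for k in("wheel","knob0","jar_red","marker"): print(k,eyes.look_for(k,a)[:5])
E
```

```text
top [[0.017, -0.994, 0.106, 0.512], [-1.0, -0.019, -0.021, 0.027], [0.023, -0.106, -0.994, 0.892], [0.0, 0.0, 0.0, 1.0]] [[408.3, 0.0, 313.5], [0.0, 408.3, 200.1], [0.0, 0.0, 1.0]] 0.023237575252799625
scene [[0.652, 0.603, -0.459, 1.016], [0.758, -0.527, 0.383, -0.319], [-0.011, -0.598, -0.801, 0.795], [0.0, 0.0, 0.0, 1.0]] [[412.9, 0.0, 323.0], [0.0, 412.9, 201.2], [0.0, 0.0, 1.0]] 0.019690171533676207
wheel [{'bbox': [275.4, 148.0, 408.3, 284.2], 'conf': 0.7}]
knob0 [{'bbox': [278.3, 145.1, 411.9, 281.3], 'conf': 0.78}]
jar_red [{'bbox': [310.2, 191.6, 331.2, 212.7], 'conf': 0.67}]
marker [{'bbox': [292.0, 122.9, 325.5, 178.5], 'conf': 0.83}]
```

View pics/t1.png

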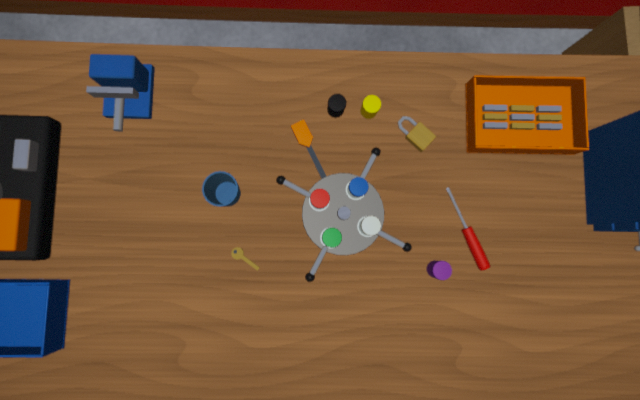

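View pics/s1.png

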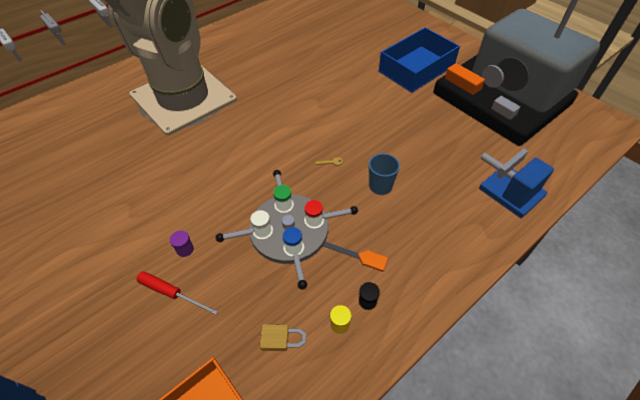

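The top view shows the wheel centred near (343,213), with the red lid at (319,199), blue (358,187), white (370,226) and green (331,238). The knobs are at (281,180), (376,152), (407,247) and (310,277), and the orange pointer is at (302,133). The black (337,104), yellow (372,104) and purple (441,270) jars stand on the bench, so they are look-alikes. Only the jar at (319,199) has a red lid and stands on the wheel. I'll confirm it in a crop and measure.

```bash
cat >> h.py <<'E'
def blob(c,guess,mask,R=14):
    m=mask.copy(); h=np.zeros_like(m); cv2.circle(h,(int(guess[0]),int(guess[1])),R,255,-1)
    y,x=np.nonzero(m&h); return np.array([x.mean(),y.mean()])
def masks(c):
    p=np.array(c["pixels"]); hsv=cv2.cvtColor(p,cv2.COLOR_RGB2HSV); 
    blk=(p.max(2)<50).astype(np.uint8)*255
    r=lambda a,b:cv2.inRange(hsv,(a,150,90),(b,255,255))
    return dict(blk=blk,red=r(0,6)|r(174,180),org=r(12,22),blue=r(100,125),green=r(50,80))
def ang(v): return np.degrees(np.arctan2(v[1],v[0]))
E
python3 - <<'E'
from h import *
c=eyes.camera("top"); m=masks(c)
kn=np.array([onz(c,blob(c,g,m['blk'],9),.034)[0] for g in((281,180),(376,152),(407,247),(310,277))])
ctr=kn.mean(0); print("ctr",ctr, (kn[0]+kn[2])/2,(kn[1]+kn[3])/2)
for k in kn: print("knob",k,np.linalg.norm(k-ctr),ang(k-ctr))
for n,g in(('red',(319,199)),('blue',(358,187)),('green',(331,238))):
    q=onz(c,blob(c,g,m[n],12),.078)[0]; print(n,q,np.linalg.norm(q-ctr),ang(q-ctr))
q=onz(c,blob(c,(302,133),m['org'],20),.010)[0];print("ptr",q,np.linalg.norm(q-ctr),ang(q-ctr))
p=np.array(c["pixels"])[100:300,220:440,::-1]; cv2.imwrite('pics/c1.png',cv2.resize(p,None,fx=3,fy=3,interpolation=2)[:600])
for n,g in(('cup',(220,190)),('key',(245,258)),('lock',(415,135)),('blackjar',(337,104)),('yel',(372,104))): print(n,onz(c,g,.02 if n!='cup' else .08)[0])
print(sensors.read_state()["eef_rot"])
E
```

```text
ctr [ 0.57764807 -0.05417879] [ 0.57740748 -0.05425064] [ 0.57788866 -0.05410694]
knob [0.64624251 0.0802446 ] 0.1509133672733595 62.965395523857836
knob [ 0.71217987 -0.12313076] 0.15117268037909465 -27.136629966332947
knob [ 0.50857245 -0.18874588] 0.1512605135037953 -117.17221422881777
knob [0.44359745 0.01491688] 0.15081040979120508 152.73140256109167
red [ 0.60335239 -0.00219397] 0.05799252600799876 63.68953195951462
blue [ 0.62813191 -0.07978756] 0.056607657404928374 -26.897164334316678
green [ 0.52665999 -0.03104156] 0.05599210686906183 155.59253794881815
ptr [0.75505101 0.03632337] 0.19915431857734775 27.028415558236983
cup [0.61518858 0.19647772]
key [0.47952812 0.15079473]
lock [ 0.75268906 -0.21171959]
blackjar [ 0.81876564 -0.03970375]
yel [ 0.82057258 -0.11702268]
[ 9.81831077e-01  1.89757005e-01 -1.97797880e-05 -1.25692463e-04]
```

View pics/c1.png

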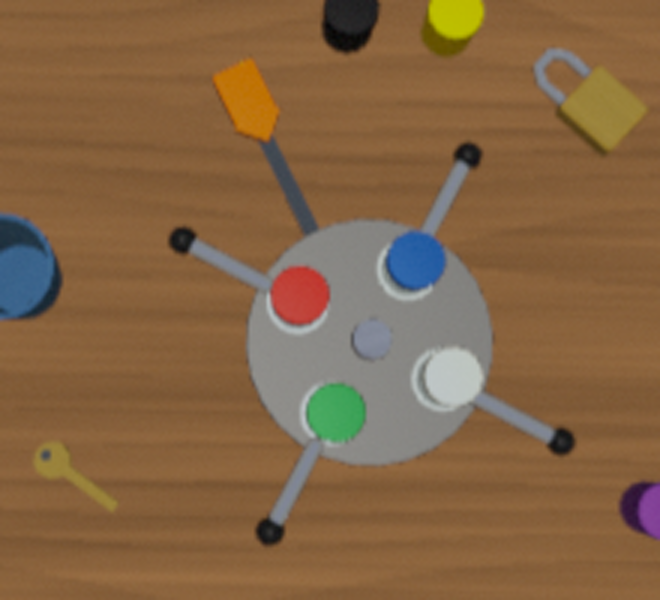

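The crop confirms the red jar on the spoke at 63.0°. The pointer is at 27.0°, so the wheel must turn about -36° (clockwise). I'll push the white jar's spoke, at -117°, from its ccw side.

>>> arm_command:
  steps:
    - {"slide": [0.021, 0.025, 0], "rot": [0, 0, 2.5], "grip": 0}
    - {"slide": [0.021, 0.025, 0], "rot": [0, 0, 2.5], "grip": 0}
    - {"slide": [0.021, 0.025, 0], "rot": [0, 0, 2.5], "grip": 0}
    - {"slide": [0.021, 0.025, 0], "rot": [0, 0, 2.5], "grip": 0}
    - {"slide": [0.021, 0.025, 0], "rot": [0, 0, 2.5], "grip": 0}
    - {"slide": [0.021, 0.025, 0], "rot": [0, 0, 2.5], "grip": 0}
    - {"slide": [0.021, 0.025, 0], "rot": [0, 0, 2.5], "grip": 0}
    - {"slide": [0.021, 0.025, 0], "rot": [0, 0, 2.5], "grip": 0}

```text
time: 1.35
ee_pos: [0.4023, -0.3783, 0.2226]
eef_rot: [0.933, 0.359, 0.0, 0.0]
ft_force: [0.8, -0.4, -0.2]
width: 0.0149
grip_force: 0.0
```

>>> arm_command:
  steps:
    - {"slide": [0.02, 0.025, 0], "rot": [0, 0, 2.5], "grip": 0}
    - {"slide": [0.02, 0.025, 0], "rot": [0, 0, 2.5], "grip": 0}
    - {"slide": [0.02, 0.025, 0], "rot": [0, 0, 2.5], "grip": 0}
    - {"slide": [0.02, 0.025, 0], "rot": [0, 0, 2.5], "grip": 0}
    - {"slide": [0.02, 0.025, 0], "rot": [0, 0, 2.5], "grip": 0}
    - {"slide": [0.02, 0.025, 0], "rot": [0, 0, 2.5], "grip": 0}
    - {"slide": [0.02, 0.025, 0], "rot": [0, 0, 2.5], "grip": 0}
    - {"slide": [0.02, 0.025, 0], "rot": [0, 0, 2.5], "grip": 0}

```text
time: 2.35
ee_pos: [0.562, -0.1782, 0.2225]
eef_rot: [0.857, 0.515, 0.0, -0.0]
ft_force: [0.4, -0.9, 0.0]
width: 0.0006
grip_force: 0.0
```

>>> arm_command:
  steps:
    - {"slide": [0.002, -0.002, -0.03], "grip": 0}
    - {"slide": [0, 0, -0.03], "grip": 0}
    - {"slide": [0, 0, -0.03], "grip": 0}
    - {"slide": [0, 0, -0.03], "grip": 0}
    - {"slide": [0, 0, -0.03], "grip": 0}
    - {"slide": [0, 0, -0.025], "grip": 0}
    - {"slide": [0, 0, -0.02], "grip": 0}
    - {"slide": [0, 0, 0], "grip": 0}

```text
schema error: expected keys rot, slide, grip
```

Run:
```python
from h import *
c=snap("scene","s2.png"); snap("top","t2.png")
import cv2
cv2.imwrite('pics/c2.png',cv2.resize(cv2.imread('pics/s2.png')[120:320,130:430],None,fx=2.5,fy=2.5))
s=sensors.read_state();print(s["ee_pos"],s["ft_force"])
```

```text
[ 0.56319809 -0.17493164  0.22241824] [-1.07035088 -0.42757615 -0.33403772]
```

View pics/c2.png

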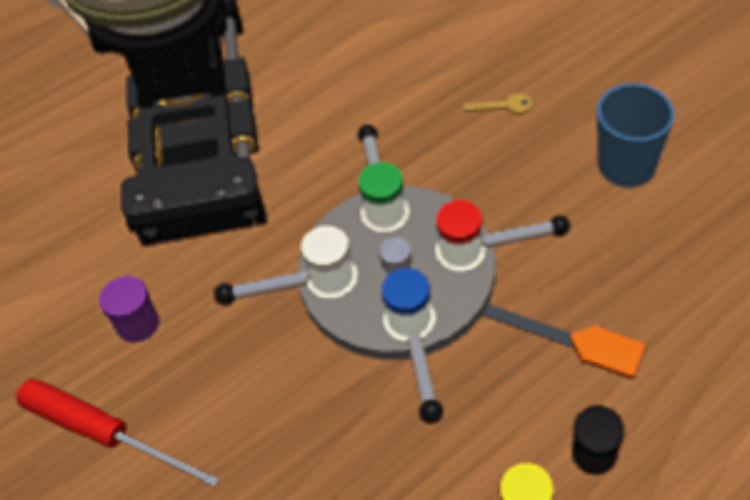

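The descent was refused because each row needs all three keys. The view is still clear: the gripper hovers near the white jar's spoke and nothing has moved. I'll send the descent again.

>>> arm_command:
  steps:
    - {"slide": [0.002, -0.005, -0.03], "rot": [0, 0, 0], "grip": 0}
    - {"slide": [0, 0, -0.03], "rot": [0, 0, 0], "grip": 0}
    - {"slide": [0, 0, -0.03], "rot": [0, 0, 0], "grip": 0}
    - {"slide": [0, 0, -0.03], "rot": [0, 0, 0], "grip": 0}
    - {"slide": [0, 0, -0.03], "rot": [0, 0, 0], "grip": 0}
    - {"slide": [0, 0, -0.025], "rot": [0, 0, 0], "grip": 0}
    - {"slide": [0, 0, -0.02], "rot": [0, 0, 0], "grip": 0}
    - {"slide": [0, 0, 0], "rot": [0, 0, 0], "grip": 0}

```text
time: 3.45
ee_pos: [0.562, -0.1847, 0.0262]
eef_rot: [0.858, 0.514, -0.001, -0.001]
ft_force: [0.3, -0.1, 0.3]
width: 0.0008
grip_force: 0.0
```

>>> arm_command:
  steps:
    - {"slide": [-0.003, 0.002, 0], "rot": [0, 0, 0], "grip": 0}
    - {"slide": [-0.003, 0.002, 0], "rot": [0, 0, 0], "grip": 0}
    - {"slide": [-0.003, 0.002, 0], "rot": [0, 0, 0], "grip": 0}
    - {"slide": [-0.003, 0.002, 0], "rot": [0, 0, 0], "grip": 0}
    - {"slide": [-0.003, 0.002, 0], "rot": [0, 0, 0], "grip": 0}
    - {"slide": [-0.003, 0.002, 0], "rot": [0, 0, 0], "grip": 0}
    - {"slide": [-0.002, 0.002, 0], "rot": [0, 0, 0], "grip": 0}
    - {"slide": [-0.002, 0.001, 0], "rot": [0, 0, 0], "grip": 0}

```text
time: 4.45
ee_pos: [0.5408, -0.1698, 0.0276]
eef_rot: [0.858, 0.514, 0.0, 0.0]
ft_force: [0.5, 0.6, -0.0]
width: 0.0003
grip_force: 0.0
```

```bash
cat >> h.py <<'E'
CTR=np.array([.5776,-.0542])
def th():
    c=eyes.camera("top"); m=masks(c); K=np.array(c["intrinsics"])
    y,x=np.nonzero(m['blk']); P=onz(c,np.c_[x,y],.034)-CTR
    r=np.hypot(*P.T); a=np.degrees(np.arctan2(P[:,1],P[:,0])); s=abs(r-.15)<.012
    P=P[s];a=a[s]; out=[]
    b=np.round(a).astype(int)%360
    lab=np.zeros(360,np.uint8); lab[b]=1
    order_=np.argsort(a); g=np.split(order_,np.nonzero(np.diff(a[order_])>6)[0]+1)
    print("knobs",[(round(float(ang(P[i].mean(0))),1),len(i)) for i in g])
    s_=sensors.read_state(); print("t",s_["time"],"ee",np.round(s_["ee_pos"],4),"F",np.round(s_["ft_force"],1))
    for n in('red','blue','green'):
        y,x=np.nonzero(m[n]); P=onz(c,np.c_[x,y],.078)-CTR; P=P[np.hypot(*P.T)<.085]
        if len(P): print(n,np.round(np.hypot(*P.mean(0)),4),round(float(ang(P.mean(0))),1),len(P))
    return c
E
python3 -c "from h import *;th()"
```

```text
knobs [(-101.2, 329), (-27.2, 41), (63.0, 45), (152.7, 46)]
t 4.5 ee [ 0.5406 -0.1698  0.0276] F [-0.2 -0.3 -0.8]
red 0.058 63.6 274
blue 0.0566 -26.9 270
green 0.056 155.7 188
```

>>> arm_command:
  steps:
    - {"slide": [-0.0035, 0.0012, 0], "rot": [0, 0, -1.75], "grip": 0}
    - {"slide": [-0.0035, 0.0013, 0], "rot": [0, 0, -1.75], "grip": 0}
    - {"slide": [-0.0034, 0.0014, 0], "rot": [0, 0, -1.75], "grip": 0}
    - {"slide": [-0.0034, 0.0015, 0], "rot": [0, 0, -1.75], "grip": 0}
    - {"slide": [-0.0034, 0.0016, 0], "rot": [0, 0, -1.75], "grip": 0}
    - {"slide": [-0.0033, 0.0017, 0], "rot": [0, 0, -1.75], "grip": 0}
    - {"slide": [-0.0032, 0.0018, 0], "rot": [0, 0, -1.75], "grip": 0}
    - {"slide": [-0.0032, 0.0019, 0], "rot": [0, 0, -1.75], "grip": 0}

```text
time: 5.5
ee_pos: [0.5137, -0.1576, 0.0276]
eef_rot: [0.914, 0.405, -0.0, 0.0]
ft_force: [1.3, -1.3, -0.9]
width: 0.0004
grip_force: 0.9
```

```bash
python3 -c "from h import *;th()"
```

```text
knobs [(-113.5, 474), (-79.3, 12), (-38.5, 39), (51.7, 44), (141.3, 47)]
t 5.55 ee [ 0.5134 -0.1574  0.0275] F [-0.  -0.9 -0.4]
red 0.0579 52.2 275
blue 0.0567 -38.5 273
green 0.0549 143.7 179
```

>>> arm_command:
  steps:
    - {"slide": [-0.0031, 0.002, 0], "rot": [0, 0, -1.75], "grip": 0}
    - {"slide": [-0.003, 0.0022, 0], "rot": [0, 0, -1.75], "grip": 0}
    - {"slide": [-0.003, 0.0022, 0], "rot": [0, 0, -1.75], "grip": 0}
    - {"slide": [-0.0029, 0.0023, 0], "rot": [0, 0, -1.75], "grip": 0}
    - {"slide": [-0.0029, 0.0024, 0], "rot": [0, 0, -1.75], "grip": 0}
    - {"slide": [-0.0028, 0.0025, 0], "rot": [0, 0, -1.75], "grip": 0}
    - {"slide": [-0.0027, 0.0025, 0], "rot": [0, 0, -1.75], "grip": 0}
    - {"slide": [-0.0026, 0.0026, 0], "rot": [0, 0, -1.75], "grip": 0}

```text
time: 6.55
ee_pos: [0.4908, -0.1387, 0.0276]
eef_rot: [0.957, 0.29, -0.0, 0.0]
ft_force: [-0.0, -3.5, -0.6]
width: 0.0006
grip_force: 0.9
```

```bash
python3 -c "from h import *;th()"
```

```text
knobs [(-136.7, 326), (-92.5, 9), (-52.6, 43), (37.8, 44), (127.4, 46)]
t 6.6 ee [ 0.4905 -0.1383  0.0275] F [ 1.2 -0.5  0.6]
red 0.0575 38.5 274
blue 0.0567 -52.7 274
green 0.054 128.6 164
```

>>> arm_command:
  steps:
    - {"slide": [-0.0016, 0.0018, 0], "rot": [0, 0, -1.15], "grip": 0}
    - {"slide": [-0.0016, 0.0018, 0], "rot": [0, 0, -1.15], "grip": 0}
    - {"slide": [-0.0016, 0.0018, 0], "rot": [0, 0, -1.15], "grip": 0}
    - {"slide": [-0.0016, 0.0018, 0], "rot": [0, 0, -1.15], "grip": 0}
    - {"slide": [-0.0015, 0.0019, 0], "rot": [0, 0, -1.15], "grip": 0}
    - {"slide": [-0.0015, 0.0019, 0], "rot": [0, 0, -1.15], "grip": 0}
    - {"slide": [-0.0014, 0.0019, 0], "rot": [0, 0, -1.15], "grip": 0}
    - {"slide": [-0.0014, 0.002, 0], "rot": [0, 0, -1.15], "grip": 0}

```text
time: 7.6
ee_pos: [0.4787, -0.1239, 0.0276]
eef_rot: [0.977, 0.213, 0.0, 0.0]
ft_force: [-0.3, -3.5, -0.4]
width: 0.0009
grip_force: 0.9
```

Run:
```python
from h import *
c=th(); m=masks(c)
q=onz(c,blob(c,(302,133),m['org'],20),.010)[0];print("ptr",ang(q-CTR))
```

```text
knobs [(-149.8, 273), (-101.9, 10), (-61.8, 43), (28.3, 44), (118.3, 47)]
t 7.65 ee [ 0.4786 -0.1236  0.0276] F [-0.8 -1.1 -0.5]
red 0.0573 29.1 277
blue 0.0566 -62.0 272
green 0.0535 118.2 164
ptr 27.064270606813963
```

>>> arm_command:
  steps:
    - {"slide": [-0.0004, 0.0006, 0], "rot": [0, 0, -0.4], "grip": 0}
    - {"slide": [-0.0005, 0.0007, 0], "rot": [0, 0, -0.4], "grip": 0}
    - {"slide": [-0.0005, 0.0007, 0], "rot": [0, 0, -0.4], "grip": 0}
    - {"slide": [0, 0, 0], "rot": [0, 0, 0], "grip": 0}
    - {"slide": [0.002, -0.004, 0], "rot": [0, 0, 0], "grip": 0}
    - {"slide": [0.003, -0.006, 0], "rot": [0, 0, 0], "grip": 0}
    - {"slide": [0.003, -0.006, 0], "rot": [0, 0, 0], "grip": 0}
    - {"slide": [0, 0, 0], "rot": [0, 0, 0], "grip": 0}

```text
time: 8.65
ee_pos: [0.4856, -0.1387, 0.0275]
eef_rot: [0.979, 0.203, 0.0, 0.0]
ft_force: [-0.0, -0.6, 0.9]
width: 0.0008
grip_force: 0.0
```

```bash
python3 -c "from h import *;th()"
```

```text
knobs [(-138.1, 343), (-62.9, 39), (27.5, 43), (117.2, 47)]
t 8.7 ee [ 0.4854 -0.1382  0.0275] F [ 0.3  0.1 -0.3]
red 0.0574 28.0 280
blue 0.0569 -63.1 275
green 0.0533 117.2 158
```

The wheel is within about 0.3° of the pointer line. I'll lift clear and check.

>>> arm_command:
  steps:
    - {"slide": [0.002, -0.005, 0.01], "rot": [0, 0, 0], "grip": 0}
    - {"slide": [0, 0, 0.02], "rot": [0, 0, 0], "grip": 0}
    - {"slide": [0, 0, 0.03], "rot": [0, 0, 0], "grip": 0}
    - {"slide": [0, 0, 0.03], "rot": [0, 0, 0], "grip": 0}
    - {"slide": [0, 0, 0.03], "rot": [0, 0, 0], "grip": 0}
    - {"slide": [0, 0, 0.03], "rot": [0, 0, 0], "grip": 0}
    - {"slide": [0, -0.02, 0.03], "rot": [0, 0, 0], "grip": 0}
    - {"slide": [0, -0.03, 0.02], "rot": [0, 0, 0], "grip": 0}

```text
time: 9.7
ee_pos: [0.488, -0.193, 0.2301]
eef_rot: [0.979, 0.204, 0.001, 0.001]
ft_force: [-0.3, -0.5, -0.5]
width: 0.0006
grip_force: 0.0
```

>>> arm_command:
  steps:
    - {"slide": [-0.01, -0.04, 0], "rot": [0, 0, 0], "grip": 0}
    - {"slide": [-0.01, -0.04, 0], "rot": [0, 0, 0], "grip": 0}
    - {"slide": [-0.01, -0.04, 0], "rot": [0, 0, 0], "grip": 0}
    - {"slide": [-0.01, -0.04, 0], "rot": [0, 0, 0], "grip": 0}
    - {"slide": [-0.01, -0.04, 0], "rot": [0, 0, 0], "grip": 0}
    - {"slide": [-0.01, -0.03, 0], "rot": [0, 0, 0], "grip": 0}
    - {"slide": [-0.01, -0.02, 0], "rot": [0, 0, 0], "grip": 0}
    - {"slide": [0, 0, 0], "rot": [0, 0, 0], "grip": 0}

```text
time: 10.7
ee_pos: [0.4162, -0.4443, 0.2278]
eef_rot: [0.979, 0.202, -0.0, 0.0]
ft_force: [-0.5, 0.3, -0.2]
width: 0.0005
grip_force: 0.0
```

Run:
```python
from h import *
c=th(); cv2.imwrite('pics/t9.png',np.array(c["pixels"])[:,:,::-1])
```

```text
knobs [(-152.8, 45), (-62.9, 39), (27.4, 42), (117.2, 47)]
t 10.75 ee [ 0.4173 -0.4428  0.2278] F [1.1 0.3 0.3]
red 0.0574 28.0 280
blue 0.0569 -63.1 274
green 0.0537 116.9 159
```

View pics/t9.png

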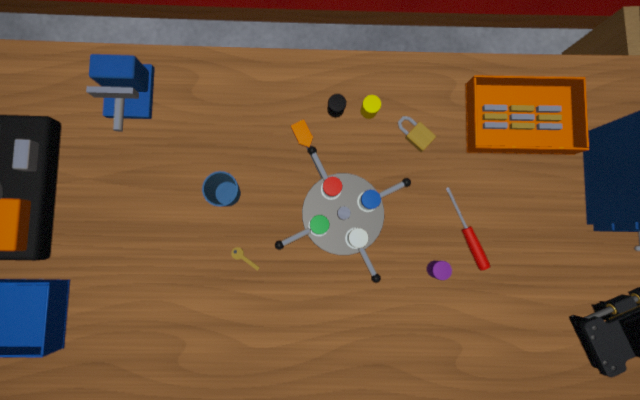

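The red jar at (332,187) and its knob at (312,150) are in line with the pointer at (302,133). All four jars are standing, and the things round the stand are where they were.

```bash
python3 -c "from bench import order;print(order.close_job())"
```

```text
the job is handed in; nothing more can be done
None
```

The wheel was turned about 36° clockwise by pushing one spoke; the red-lidded jar now stands within about half a degree of the orange pointer's line, the other jars and loose things look undisturbed in the final top view, and the job is handed in.

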